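# Load a glazed brick into the drying oven

## Task

Put the blue-glazed brick in the drying oven to dry: pull the oven's door down fully open, set the brick inside so that it lies flat, glaze up, wholly on the slab, then push the door back up until it is fully shut. Do not drop the brick, and leave the other two bricks where they are.

Things in the scene. Friction and masses are not known exactly. Their poses are not given: they have to be found in the camera images.
- oven: fixed grey drying oven, 320 wide x 280 deep x 225 mm high, glass roof; blue control box, as high, on its left side (y 161 to 201 mm). Origin: on the table below the middle of the hinge line, in the front plane; x points into the oven, y to its left seen from the robot, z up.
- opening_top (a point): middle of the lower front edge of the steel lintel (25 mm high) over the chamber opening, in the front plane, z = 200 mm: 132 mm above the slab. The opening is 260 mm wide (oven y -130 to 130 mm), the back wall is at x = 250 mm, the roof covers it all. Axes as the oven's.
- slab_center (a point): centre of the top of the terracotta slab on the chamber floor, 180 (along x) x 250 mm; near edge 15 mm inside the front plane, far edge at 195 mm. Its face is at z = 68 mm, 2 mm below the inner face of the open door (the floor in the 15 mm gap is 4 mm lower), so a brick can be slid in from the open door. Axes as the oven's.
- door (a joint): angle of the bottom-hinged door, rad: 0 shut (upright), 1.571 fully down (level). May start ajar. Its stiff hinge (0.65 N m) stays where left; 1 to 6 N at the handle move it slowly, more if fast. Steel panel 300 wide x 150 high x 15 mm; inner face in the front plane when shut; when down, a level shelf towards the robot, inner face up at z = 70 mm, that can carry a brick.
- door_handle (a point): centre of the door's black round handle bar, 12 mm thick, 150 mm long, parallel to the hinge, a post at each end. It stands 48 mm beyond the door's free edge, in the panel's plane: above the shut door (z 268 mm), towards the robot from the open one (z 62 mm). 198 mm along the panel from the hinge line, 7.5 mm outside the inner face. y along the bar; axes turn with the door.
- door_hinge (a point): middle of the hinge line, at the lower inner edge of the door, 70 mm above the table in the front plane. The axis of the hinge is the oven's y. Axes as the oven's.
- blue_brick_center (a point): the brick to load: thin brick 120 x 50 x 25 mm, blue glaze on its upper face, lying flat on the board (0.2 to 0.4 kg). The point is its centre, 12.5 mm above its underside; x along its 120 mm length, y along its 50 mm width, z up.
- red_brick_center (a point): leave alone: thin brick 120 x 50 x 25 mm, red glaze on its upper face, lying flat on the board (0.2 to 0.4 kg). The point is its centre, 12.5 mm above its underside; x along its 120 mm length, y along its 50 mm width, z up.
- white_brick_center (a point): leave alone: thin brick 120 x 50 x 25 mm, white glaze on its upper face, lying flat on the board (0.2 to 0.4 kg). The point is its centre, 12.5 mm above its underside; x along its 120 mm length, y along its 50 mm width, z up.
- board: fixed wooden sample board on the table, 340 x 250 x 12 mm, on which the three bricks start. Origin: centre of its underside.
Mind the look-alikes: they are no part of the job. What is shaped like the part that bears blue_brick_center but pink is not meant.

How it is judged (in metres and radians):
On the way, in this order (a step that is already met when the one before it is completed fails the run):
1. the oven door is pulled down fully open (value of joint door above 1.45 rad), for 0.2 s.
2. the blue brick lies flat, glaze up, wholly on the slab and let go, with the door still down ((x of blue_brick_center in the frame of oven between 0.074 and 0.138 m or (angle between the x axis of blue_brick_center and the x axis of oven, either way round above 1.2 rad and x of blue_brick_center in the frame of oven between 0.055 and 0.165 m)) and y of blue_brick_center in the frame of oven between -0.11 and 0.11 m and z of blue_brick_center in the frame of oven between 0.07 and 0.088 m and angle between blue_brick_center's own z axis and vertical below 0.1 rad and contact force between the fingers and blue_brick below 0.3 N and value of joint door above 1.45 rad), for 0.2 s.
3. the door is pushed up shut with the brick inside ((x of blue_brick_center in the frame of oven between 0.074 and 0.138 m or (angle between the x axis of blue_brick_center and the x axis of oven, either way round above 1.2 rad and x of blue_brick_center in the frame of oven between 0.055 and 0.165 m)) and y of blue_brick_center in the frame of oven between -0.11 and 0.11 m and z of blue_brick_center in the frame of oven between 0.07 and 0.088 m and angle between blue_brick_center's own z axis and vertical below 0.1 rad and value of joint door below 0.05 rad), for 0.2 s.
At the end, for the whole second after the job is handed in: The blue brick is at rest on the slab, flat (within 0.1 rad) and glaze up, wholly on the slab (its centre 74 to 138 mm behind the oven's front plane, or 55 to 165 mm if it lies across the oven, and within 110 mm of its middle); the door is shut (below 0.05 rad) (all of step 3 and linear speed of blue_brick below 0.02 m/s); the robot touches nothing.
It fails at once if another brick is moved by more than 20 mm (distance of any of red_brick_center, white_brick_center from where it was at the start of the episode above 0.02 m).
It fails at once if the blue brick is dropped (falls free at over 0.9 m/s, a drop of some 40 mm) (linear speed of blue_brick above 0.9 m/s and contact force between the fingers and blue_brick below 0.3 N).
It also fails if it takes over 72 s, if anything falls off the work surface, if the arm or the gripper's body presses on something with over 40 N, if the wrist force passes 120 N, or if a joint passes its speed limit or range.

## Robot

A 7-joint arm with a two-finger parallel gripper is mounted at the origin on the work surface. World frame = base frame: x ahead of the robot, y to its left, z up, the work surface at z = 0. Lengths are in m, angles in degrees, forces in N, time in s.
With the tool pointing down it reaches from about 0.425 to 0.875 m from the base axis. Payload 4.7 kg.
Tool frame: the origin (TCP) lies at the very end of the fingers, on their centre line; the grasp point (between the pads) lies 19 mm behind it; z points along the fingers, y is the line along which they close (so a half turn about z gives the same grasp; the last joint's range is limited). The gripper opens to 87 mm and grips with 3 to 60 N. Pads are 19 mm wide; open, the fingers measure 117 mm over their backs; the gripper's body (75 mm by 190 mm) begins 51 mm behind the grasp point.
Start: joints at [-75.968, 18.392, -4.016, 83.108, 1.295, 78.541, -3.26], TCP at [0.149, 0.633, 0.223] pointing down, gripper open.
Joint ranges: [-163.93, 163.93], [-17.29, 119.83], [-79.2, 71.16], [3.27, 140.29], [-89.18, 269.18], [5.43, 117.66], [-154.24, 154.24]. Speed limits (degrees/s): [147.25, 147.25, 180, 180, 180, 180, 180].

## Interface

Orientations are given as [roll, pitch, yaw] about the fixed x, y, z axes, in that order (R = Rz(yaw) Ry(pitch) Rx(roll)).
In Python, from cell import telemetry, cams, env gives the robot as it stands.
- The arm moves only by the tool arm_command, never from a script. Its argument "series" is text: rows parted by semicolons, each of 5 numbers parted by spaces: the shift along the tool's x, y, z in mm, then the turn about the tool's z in rad, then the closure in counts, from 0 (fully open) to 255 (shut). A call has 1 to 20 rows; each row shifts and turns the commanded pose from where the row before left it, along the tool's axes as they then stand; what a row does not reach is not made up. A row lasts 1/12 s, in which the tool goes at most 41.7 mm and 7.16 degrees, less where a joint would pass 70% of its speed; a pose out of reach is approached as far as the arm can. A call is refused whole if a number of a shift passes 41.7 or a number of a turn 0.125, either way. A call with a gripper value outside its range is refused whole. The fingers move at their own pace and stop on an object; "squeeze" is the grip in N (left out, the last holds). Time passes only in rows, so rows that do not move let the fingers close. It gives the time, the measured TCP pose, the force, the opening and the grip force at its end, in the units of the state.
- telemetry.get_obs(): the state, without advancing time (a new reading comes with each control period).
- cams.read_camera(name): name is "side" or "top" or "wrist"; returns the picture (384x512x3 uint8, blue, green, red); there is no depth.
- cams.calibration(name): a dict with "K" (3x3 intrinsics, pixels), "origin" and "rotation" of the camera in the world; the wrist camera has in their place "hand_eye" (4x4, takes a point from camera to tool coordinates, whose origin is the TCP and whose axes are the flange's). Camera axes: x right, y down, z forward; pixel columns grow to the right and rows downward; lengths in m; the calibration is good to about 2 mm. The wrist camera is an equidistant fisheye: a pixel r from the principal point sees the ray r / f radians off the axis. A picture is of the moment at which its call begins: read the wrist's pose just before it. calibration takes no time and is no camera call.
- env.sign_off(): hands the job in; it is judged then, once.
The state is a dict: "time_s": time; "qpos": joint angles; "joint_velocities": joint speeds; "effort": joint torques, N m; "tool_pos": TCP position; "tool_rot": TCP orientation; "force": force on the tool from outside, world axes, zero at the start; "wrist_torque": the same for the moment, N m; "grip_width": finger opening in m; "grasp_force": force on a finger pad.
Only numpy, scipy, OpenCV 4.12 (cv2) and the standard library are available. Lean on these libraries where they do the work, as an engineer would, in place of code of your own. Each camera call takes 0.05 s, during which the arm holds its last target. There are 200 camera calls.

## Working session

There is one attempt and no reset: what is moved stays moved. The work goes in short steps, Python scripts to look and compute and a tool call to move; the robot and the scene stay as the last step left them, time stands still between calls to the robot, and variables do not carry over. Pictures are saved under pics/ and viewed, at most 11 in all, crops included, and the job is handed in when it is done.

Besides the shell and the picture viewer there is one more tool, called after ">>>" by a JSON object that holds its "fn" and its "kwargs". arm_command: Moves the arm, as the interface text tells. Its arguments: {"type":"object","properties":{"series":{"type":"string"},"squeeze":{"type":"number"}},"required":["series"]}

```bash
mkdir -p pics; ls; python3 - <<'E'
from cell import telemetry, cams
import cv2,numpy as np
print(telemetry.get_obs())
for n in ["top","side"]:
    im=cams.read_camera(n); cv2.imwrite(f"pics/{n}0.png",im); c=cams.calibration(n); print(n,{k:np.round(v,4).tolist() for k,v in c.items()})
cv2.imwrite("pics/both0.png",np.vstack([cv2.imread("pics/top0.png"),cv2.imread("pics/side0.png")])[:, :])
c=cams.calibration("wrist");print(c)
E
```

```text
pics
{'time_s': 0.0, 'qpos': array([-75.96766822,  18.43970864,  -4.01624385,  83.17585407,
         1.29487008,  78.54264663,  -3.25764979]), 'joint_velocities': array([ 0.02923719, -0.02504666, -0.00325552, -0.02808268,  0.07845753,
        0.02095297, -0.00444496]), 'effort': array([-3.56591645e-04, -4.91266072e+01, -4.04022820e-01, -3.12536967e+01,
       -6.38732314e-02,  4.33907867e-02,  1.69855557e-04]), 'tool_pos': array([0.14860902, 0.63219324, 0.22144594]), 'tool_rot': array([-1.79887035e+02,  5.55267179e-03,  1.66780445e+02]), 'force': array([0.22911491, 0.99882568, 0.14535334]), 'wrist_torque': array([-0.02008871, -0.05107623, -0.00795684]), 'grasp_force': 0.0, 'grip_width': 0.08700711231750095}
top {'K': [[349.561, 0.0, 256.6015], [0.0, 349.561, 194.8217], [0.0, 0.0, 1.0]], 'origin': [0.4838, 0.1604, 1.0066], 'rotation': [-173.7647, 0.0044, -89.4539]}
side {'K': [[357.7931, 0.0, 251.9529], [0.0, 357.7931, 197.4135], [0.0, 0.0, 1.0]], 'origin': [0.8455, 0.0926, 1.0308], 'rotation': [-162.6144, 0.0757, 70.8766]}
{'K': array([[297.31863964,   0.        , 263.61536424],
       [  0.        , 297.31863964, 191.05621731],
       [  0.        ,   0.        ,   1.        ]]), 'hand_eye': array([[-1.24776029e-03, -9.70646874e-01, -2.40505902e-01,
         6.48847534e-02],
       [ 9.99999048e-01, -1.06935451e-03, -8.72300778e-04,
         1.20419283e-04],
       [ 5.89509953e-04, -2.40506761e-01,  9.70647284e-01,
        -1.62346467e-01],
       [ 0.00000000e+00,  0.00000000e+00,  0.00000000e+00,
         1.00000000e+00]])}
```

View pics/top0.png

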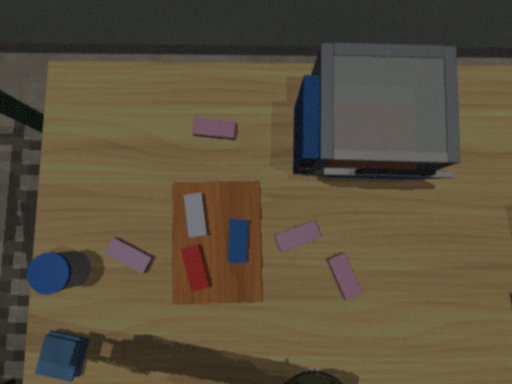

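View pics/side0.png

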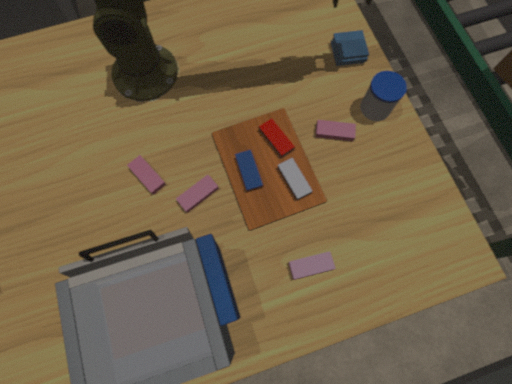

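The top view shows the oven at upper right with its front edge near row 165 and the handle near row 173. The board holds three bricks: blue (238,241), white (195,215) and red (195,268). Pink look-alikes lie at (214,128), (130,255), (298,236) and (345,275). The one meant is (238,241): it is on the board, brick-shaped and blue, unlike the blue can at (48,272) and the blue box at (62,355).

Next I'll write the helpers, measure, and look at enlarged crops.

```bash
cat > h.py <<'E'
from cell import telemetry, cams, env
import cv2,numpy as np
from scipy.spatial.transform import Rotation as R
def rot(e): return R.from_euler("xyz",e,degrees=True).as_matrix()
def ray(n,uv):
    c=cams.calibration(n); d=np.linalg.inv(c["K"])@np.array([uv[0],uv[1],1.])
    M=np.asarray(c["rotation"],float); M=rot(M) if M.size==3 else M
    return np.array(c["origin"]),M@d
def onz(n,uv,z):
    o,d=ray(n,uv); return o+d*(z-o[2])/d[2]
def proj(n,p):
    c=cams.calibration(n); M=np.asarray(c["rotation"],float); M=rot(M) if M.size==3 else M
    q=c["K"]@(M.T@(np.asarray(p)-c["origin"])); return q[:2]/q[2]
def blue(im):
    h=cv2.cvtColor(im,cv2.COLOR_BGR2HSV); return cv2.inRange(h,(100,120,50),(125,255,255))
def rects(m,amin=150):
    cs,_=cv2.findContours(m,cv2.RETR_EXTERNAL,cv2.CHAIN_APPROX_NONE)
    return [cv2.minAreaRect(c) for c in cs if cv2.contourArea(c)>amin]
E
python3 - <<'E'
from h import *
np.set_printoptions(precision=4,suppress=True)
for n in ["top","side"]:
    im=cv2.imread(f"pics/{n}0.png")
    for r in rects(blue(im)):
        b=cv2.boxPoints(r); P=np.array([onz(n,p,.037) for p in b]); e=P[1]-P[0]; f=P[2]-P[1]
        print(n,np.round(r[0]),onz(n,r[0],.037),"len",np.linalg.norm(e),np.linalg.norm(f),"yaw",np.degrees(np.arctan2(e[1],e[0])),np.degrees(np.arctan2(f[1],f[0])))
for p in [(320,44),(455,46),(457,163),(316,163)]: print("top z.225",p,onz("top",p,.225))
for p in [(57,280),(187,233)]: print("side .225",p,onz("side",p,.225))
print("side handle z.268",onz("side",(82,254),.268),onz("side",(157,236),.268))
t=cv2.imread("pics/top0.png")[25:195,285:475]; s=cv2.imread("pics/side0.png")[215:384,45:245]
t=cv2.resize(t,None,fx=4,fy=3.5); 
cv2.imwrite("pics/c1.png",cv2.resize(cv2.imread("pics/top0.png")[25:195,285:475],None,fx=3.5,fy=3.5,interpolation=2))
cv2.imwrite("pics/c2.png",np.hstack([cv2.resize(s,None,fx=2.5,fy=2.5,interpolation=2),cv2.resize(cv2.imread("pics/top0.png")[175:305,165:265],(300,422),interpolation=2)]))
E
```

```text
top [ 59. 355.] [0.1567 0.682  0.037 ] len 0.10976066406843021 0.09968114083385891 yaw -9.103706471930703 -101.65608426484407
top [ 48. 273.] [0.3701 0.7276 0.037 ] len 0.11510327131974722 0.10716753709188476 yaw -89.45368673222724 -176.11784331581467
top [238. 241.] [0.4626 0.2122 0.037 ] len 0.11352275377951637 0.04775422565277099 yaw -1.4754261813424767 -91.93847886910157
top [310. 116.] [0.8165 0.0095 0.037 ] len 0.0492765867849668 0.24488366096338537 yaw -89.45600403784981 179.43538582500707
side [216. 279.] [0.7398 0.0254 0.037 ] len 0.051598281678501834 0.24198580060126842 yaw 87.64784488413652 -1.2456414496536072
side [248. 169.] [0.4648 0.2119 0.037 ] len 0.046234836886062246 0.11617084024105198 yaw 90.03811577427236 -2.8184188339333045
side [388.  86.] [0.341  0.7301 0.037 ] len 0.11103127948430938 0.10930646020183063 yaw 70.82019571874002 -26.403148354810504
top z.225 (320, 44) [0.9287 0.0151 0.225 ]
top z.225 (455, 46) [ 0.9267 -0.3033  0.225 ]
top z.225 (457, 163) [ 0.6462 -0.2932  0.225 ]
top z.225 (316, 163) [0.6431 0.0271 0.225 ]
side .225 (57, 280) [ 0.646  -0.2938  0.225 ]
side .225 (187, 233) [0.6386 0.0059 0.225 ]
side handle z.268 [ 0.6201 -0.2134  0.268 ] [ 0.6348 -0.0526  0.268 ]
```

View pics/c1.png

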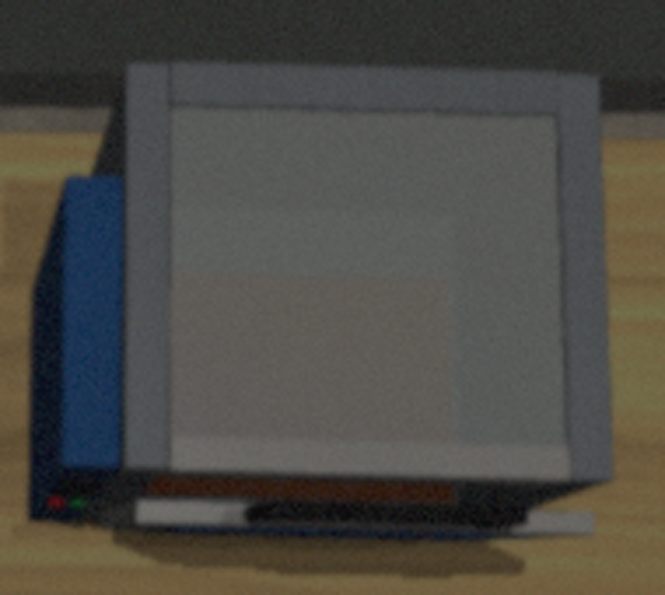

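View pics/c2.png

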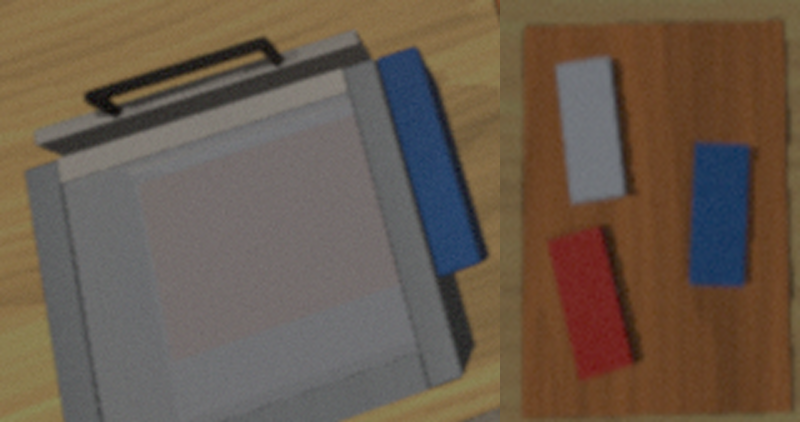

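```bash
python3 - <<'E'
from h import *
np.set_printoptions(precision=4,suppress=True)
T=lambda p:(p[0]/3.5+285-.4,p[1]/3.5+25-.4); S=lambda p:(p[0]/2.5+45-.3,p[1]/2.5+215-.3)
for p in [(127,65),(600,76),(612,480),(122,470)]: print("roof top",onz("top",T(p),.225))
for p in [(26,170),(352,68)]: print("roof side",onz("side",S(p),.225))
for a,b in [((248,515),(92,99)),((524,517),(265,42)),((137,500),(357,34)),((592,512),(37,132))][:]:
    best=[]
    o1,d1=ray("top",T(a)); 
    b2=b if a[0] in(137,592) else None
    pass
def tri(a,b):
    o1,d1=ray("top",T(a));o2,d2=ray("side",S(b)); d1/=np.linalg.norm(d1);d2/=np.linalg.norm(d2)
    s=np.linalg.lstsq(np.c_[d1,-d2],o2-o1,rcond=None)[0]; p=o1+s[0]*d1;q=o2+s[1]*d2
    return (p+q)/2,np.linalg.norm(p-q)
print("handle left/right",tri((248,515),(265,42)),tri((524,517),(92,99)))
print("door top corners outer? L,R",tri((137,525),(357,34)),tri((592,535),(37,132)))
E
```

```text
roof top [0.9307 0.013  0.225 ]
roof top [ 0.9259 -0.3057  0.225 ]
roof top [ 0.6491 -0.2989  0.225 ]
roof top [0.6527 0.0191 0.225 ]
roof side [ 0.6504 -0.2987  0.225 ]
roof side [ 0.6573 -0.003   0.225 ]
handle left/right (array([ 0.6179, -0.0599,  0.2541]), np.float64(0.011840376166198393)) (array([ 0.6179, -0.2193,  0.262 ]), np.float64(0.004411757912988362))
door top corners outer? L,R (array([0.6212, 0.0061, 0.1993]), np.float64(0.0025411489003818884)) (array([ 0.6158, -0.2926,  0.2083]), np.float64(0.0018019532738509337))
```

>>> {"fn": "arm_command", "kwargs": {"series": "0 0 -12 0.12 0;0 0 -12 0.12 0;0 0 -12 0.12 0;0 0 -12 0.12 0;0 0 -12 0.12 0;0 0 -12 0.12 0;0 0 -12 0.12 0;0 0 -12 0.12 0;0 0 -12 0.12 0;0 0 -12 0.12 0;0 0 0 0.12 0;0 0 0 0.04 0"}}

```text
time_s: 1.1
tool_pos: [0.1488, 0.633, 0.3431]
tool_rot: [180.0, -0.1, 88.5]
force: [-0.2, -0.0, -0.5]
grip_width: 0.0873
grasp_force: 0.0
```

>>> {"fn": "arm_command", "kwargs": {"series": "-20 12 0 0 0;-33 20 0 0 0;-33 20 0 0 0;-33 20 0 0 0;-33 20 0 0 0;-33 20 0 0 0;-33 20 0 0 0;-33 20 0 0 0;-33 20 0 0 0;-33 20 0 0 0;-33 20 0 0 0;-33 20 0 0 0;-33 20 0 0 0;-33 20 0 0 0;-33 20 0 0 0;-33 20 0 0 0;-33 20 0 0 0;-33 20 0 0 0;-33 20 0 0 0;-20 12 0 0 0"}}

```text
time_s: 2.77
tool_pos: [0.5208, -0.0135, 0.3427]
tool_rot: [179.9, 0.1, 88.6]
force: [-0.3, -0.4, -0.7]
grip_width: 0.0873
grasp_force: 0.0
```

>>> {"fn": "arm_command", "kwargs": {"series": "-31 25 0 0 0;-31 25 0 0 0;-31 25 0 0 0;-31 25 0 0 0;0 0 0 -0.01 0;0 0 0 0 0"}}

```text
time_s: 3.27
tool_pos: [0.6171, -0.1382, 0.3402]
tool_rot: [-179.7, 0.2, 89.1]
force: [0.3, 0.9, 0.2]
grip_width: 0.0869
grasp_force: 0.0
```

```bash
python3 - <<'E'
from h import *
o=telemetry.get_obs(); print(o["tool_pos"],o["tool_rot"],o["qpos"])
w=cams.read_camera("wrist"); s=cams.read_camera("side")
cv2.imwrite("pics/w1.png",w); cv2.imwrite("pics/s1.png",s)
cv2.imwrite("pics/m1.png",np.hstack([cv2.resize(w,(400,300)),cv2.resize(s[180:384,0:260],(400,314))[:300]]))
E
```

```text
[ 0.61710727 -0.13818815  0.34015063] [-179.73278995    0.20401974   89.08588006] [-30.94681581  20.82753049  56.30319195  75.86511969 -16.92926486
  92.28945618  21.98725113]
```

View pics/m1.png

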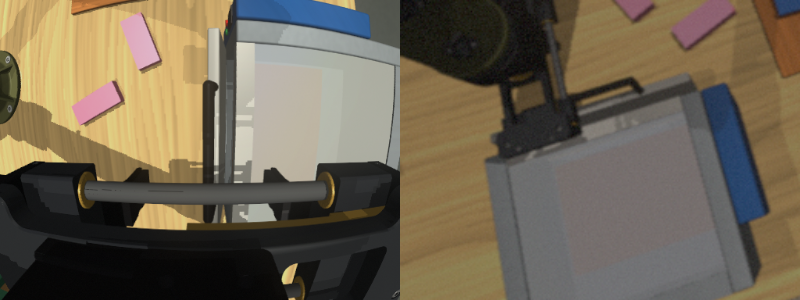

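The wrist view shows the bar at about (268,190) full scale, some 5 mm beyond the TCP in x. The gripper's wide side (190 mm) lies along the closing direction. Next I straddle the bar and close on it.

>>> {"fn": "arm_command", "kwargs": {"series": "0 5 -0 0 0;0 0 15 0 0;0 0 15 0 0;0 0 15 0 0;0 0 15 0 0;0 0 15 0 0;0 0 15 0 0;0 0 3 0 0;0 0 0 0 255;0 0 0 0 255;0 0 0 0 255;0 0 0 0 255;0 0 0 0 255;0 0 0 0 255;0 0 0 0 255", "squeeze": 10}}

```text
time_s: 4.62
tool_pos: [0.6226, -0.1349, 0.2498]
tool_rot: [180.0, -0.0, 89.4]
force: [0.2, 0.1, -0.5]
grip_width: 0.0479
grasp_force: 0.0
```

```bash
python3 - <<'E'
from h import *
o=telemetry.get_obs(); print(o["tool_pos"],o["qpos"],o["force"],o["grip_width"],o["grasp_force"])
t=np.radians(np.linspace(6.5,91,41)); x=-(198*np.sin(t)+7.5*np.cos(t)); z=198*np.cos(t)-7.5*np.sin(t)
X=np.round(x-x[0]);Z=np.round(z-z[0])
print(";".join(f"0 {a:.0f} {-b:.0f} 0 255" for a,b in zip(np.diff(X),np.diff(Z))))
E
```

```text
[ 0.62261427 -0.13490257  0.24983898] [-31.54479479  22.5272584   55.07620227  84.47788927 -18.48128141
  82.5385037   23.26796767] [ 0.19283828  0.06143596 -0.53618529] 0.04794145674179036 0.0
0 -7 1 0 255;0 -7 2 0 255;0 -7 1 0 255;0 -7 3 0 255;0 -7 2 0 255;0 -7 2 0 255;0 -7 3 0 255;0 -7 3 0 255;0 -6 3 0 255;0 -7 4 0 255;0 -6 4 0 255;0 -6 4 0 255;0 -6 4 0 255;0 -6 4 0 255;0 -5 5 0 255;0 -6 5 0 255;0 -5 5 0 255;0 -5 5 0 255;0 -5 5 0 255;0 -5 6 0 255;0 -4 6 0 255;0 -5 6 0 255;0 -4 6 0 255;0 -4 6 0 255;0 -3 6 0 255;0 -4 7 0 255;0 -3 6 0 255;0 -3 7 0 255;0 -2 7 0 255;0 -3 7 0 255;0 -2 7 0 255;0 -2 7 0 255;0 -1 7 0 255;0 -2 7 0 255;0 -1 7 0 255;0 0 8 0 255;0 -1 7 0 255;0 0 7 0 255;0 0 8 0 255;0 0 7 0 255
```

>>> {"fn": "arm_command", "kwargs": {"series": "0 0 0 0 255;0 0 0 0 255;0 0 0 0 255;0 0 0 0 255;0 0 0 0 255;0 0 0 0 255;0 0 0 0 255;0 0 0 0 255;0 0 0 0 255"}}

```text
time_s: 5.37
tool_pos: [0.6221, -0.1349, 0.2497]
tool_rot: [-180.0, -0.0, 89.4]
force: [-4.2, 1.1, 3.9]
grip_width: 0.0118
grasp_force: 10.0
```

>>> {"fn": "arm_command", "kwargs": {"series": "0 -7 1 0 255;0 -7 2 0 255;0 -7 1 0 255;0 -7 3 0 255;0 -7 2 0 255;0 -7 2 0 255;0 -7 3 0 255;0 -7 3 0 255;0 -6 3 0 255;0 -7 4 0 255;0 -6 4 0 255;0 -6 4 0 255;0 -6 4 0 255;0 -6 4 0 255;0 -5 5 0 255;0 -6 5 0 255;0 -5 5 0 255;0 -5 5 0 255;0 -5 5 0 255;0 -5 6 0 255"}}

```text
time_s: 7.03
tool_pos: [0.4983, -0.1332, 0.1781]
tool_rot: [180.0, -0.0, 89.4]
force: [1.5, 2.3, 1.4]
grip_width: 0.0115
grasp_force: 10.0
```

```bash
python3 - <<'E'
from h import *
o=telemetry.get_obs(); print(o["tool_pos"],o["qpos"],o["force"],o["grip_width"])
E
```

```text
[ 0.49826326 -0.1331716   0.17809569] [-43.30804648   4.26400056  58.33080829 107.13468437  -3.88249616
  70.63953833  15.68727355] [1.47147297 2.29115064 1.44123077] 0.01149450895673403
```

>>> {"fn": "arm_command", "kwargs": {"series": "0 -4 6 0 255;0 -5 6 0 255;0 -4 6 0 255;0 -4 6 0 255;0 -3 6 0 255;0 -4 7 0 255;0 -3 6 0 255;0 -3 7 0 255;0 -2 7 0 255;0 -3 7 0 255;0 -2 7 0 255;0 -2 7 0 255;0 -1 7 0 255;0 -2 7 0 255;0 -1 7 0 255;0 0 8 0 255;0 -1 7 0 255;0 0 7 0 255;0 0 8 0 255;0 0 5 0 255"}}

```text
time_s: 8.7
tool_pos: [0.4543, -0.1338, 0.044]
tool_rot: [-180.0, 0.1, 89.4]
force: [-2.5, 1.4, 14.7]
grip_width: 0.0115
grasp_force: 10.0
```

```bash
python3 - <<'E'
from h import *
o=telemetry.get_obs(); print(o["tool_pos"],o["qpos"],o["force"],o["grip_width"])
E
```

```text
[ 0.45427833 -0.13377609  0.04396244] [-39.93870921  10.38110246  57.38778211 120.43168957 -10.67119442
  54.4341525   22.70186697] [-2.46129583  1.39809205 14.74368528] 0.011468548300696407
```

>>> {"fn": "arm_command", "kwargs": {"series": "0 0 0 0 165;0 0 0 0 165;0 0 0 0 165;0 0 0 0 165;0 0 -10 0 165;0 0 -20 0 165;0 0 -25 0 165;0 0 -25 -0.1 0;0 0 -25 -0.12 0;0 0 -25 -0.12 0;0 0 -25 -0.12 0;0 0 0 -0.12 0;0 0 0 -0.12 0;0 0 0 -0.12 0;0 0 0 -0.12 0;0 0 0 -0.12 0;0 0 0 -0.12 0;0 0 0 -0.12 0;0 0 0 -0.12 0;0 0 0 -0.12 0"}}

```text
time_s: 10.37
tool_pos: [0.4541, -0.1335, 0.1993]
tool_rot: [180.0, -0.0, 178.0]
force: [0.0, 0.7, -0.5]
grip_width: 0.0871
grasp_force: 0.0
```

>>> {"fn": "arm_command", "kwargs": {"series": "0 15 0 -0.006 0;0 25 0 0 0;0 35 0 0 0;4 35 0 0 0;4 35 0 0 0;5 35 0 0 0;5 35 0 0 0;5 35 0 0 0;5 35 0 0 0;5 25 0 0 0;0 20 0 0 0;0 16 0 0 0;0 0 0 0 0"}}

```text
time_s: 11.45
tool_pos: [0.4331, 0.217, 0.1993]
tool_rot: [-180.0, 0.0, 178.3]
force: [-0.1, -0.4, 0.4]
grip_width: 0.0871
grasp_force: 0.0
```

```bash
python3 - <<'E'
from h import *
o=telemetry.get_obs(); print(o["tool_pos"],o["tool_rot"],o["qpos"],o["force"],o["grip_width"])
t=cams.read_camera("top"); s=cams.read_camera("side"); w=cams.read_camera("wrist")
for n,i in zip("tsw",(t,s,w)): cv2.imwrite(f"pics/{n}2.png",i)
cv2.imwrite("pics/m2.png",np.hstack([cv2.resize(w,(400,300)),cv2.resize(t[0:384,160:512],(400,436))[:300]]))
E
```

```text
[0.43306391 0.21698421 0.19933378] [-1.79992760e+02  1.91103165e-02  1.78256896e+02] [-68.94738352  -2.76267195  38.48019522 108.98431229   1.81258492
  73.17466076  57.23280285] [-0.11881424 -0.42597226  0.36764324] 0.08713379419819525
```

View pics/m2.png

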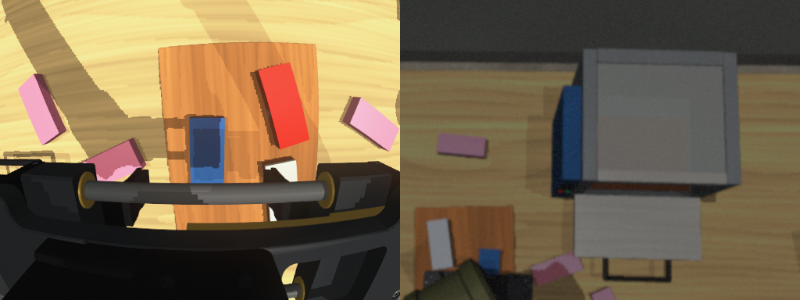

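The wrist view shows the blue brick centred between the fingers at about column 265, with white clear of them. The top view shows the door level. Descending now.

>>> {"fn": "arm_command", "kwargs": {"series": "0 -1 20 0 0;0 0 30 0 0;0 0 30 0 0;0 0 30 0 0;0 0 25 0 0;0 0 20 0 0;0 0 13 0 0;0 0 8 0 0;0 0 6 0 0;0 0 0 0 255;0 0 0 0 255;0 0 0 0 255;0 0 0 0 255;0 0 0 0 255;0 0 0 0 255;0 0 0 0 255;0 0 0 0 255;0 0 0 0 255;0 0 0 0 255;0 0 0 0 255", "squeeze": 30}}

```text
time_s: 13.27
tool_pos: [0.4338, 0.2132, 0.0179]
tool_rot: [180.0, 0.0, 178.0]
force: [-0.6, 0.8, 5.3]
grip_width: 0.0496
grasp_force: 29.9
```

>>> {"fn": "arm_command", "kwargs": {"series": "0 0 -10 0 255;0 0 -20 0 255;-2 0 -30 0 255;-3 0 -30 0 255;-5 0 -30 0 255;-5 -10 -20 0 255;-5 -20 -10 0 255;0 -30 0 0 255;0 -30 0 0 255;0 -30 0 0 255;0 -30 0 0 255;0 -30 0 0 255;0 -30 0 0 255;0 -30 0 0 255;0 -30 0 0 255;0 -30 0 0 255;0 -25 0 0 255;0 -20 0 0 255;0 -10 0 -0.017 255;0 0 0 0 255"}}

```text
time_s: 14.93
tool_pos: [0.44, -0.146, 0.1673]
tool_rot: [-180.0, -0.1, 178.7]
force: [-0.1, -0.3, -2.7]
grip_width: 0.0501
grasp_force: 29.9
```

```bash
python3 - <<'E'
from h import *
o=telemetry.get_obs(); print(o["tool_pos"],o["tool_rot"],o["qpos"],o["force"],o["grip_width"])
E
```

```text
[ 0.44001773 -0.14595389  0.16729072] [-1.79970864e+02 -5.46498459e-02  1.78691286e+02] [-53.46591512 -10.38183196  64.0936964  114.42887471   9.94321806
  70.47241169  95.58379794] [-0.13533365 -0.25294593 -2.68419446] 0.05013698059634637
```

>>> {"fn": "arm_command", "kwargs": {"series": "-5 3 15 0 255;-10 3 15 0 255;-10 0 15 0 255;-10 0 15 0 255;-10 0 15 0 255;-12 0 6 0 255;-12 0 4 0 255;-15 0 0 0 255;-15 0 0 0 255;-15 0 0 0 255;-15 0 0 0 255;-10 0 0 0 255;-8 0 0 0 255;-3 0 0 0 255;0 0 2 0 255;0 0 2 0 255;0 0 0 0 255"}}

```text
time_s: 16.35
tool_pos: [0.5901, -0.1392, 0.0779]
tool_rot: [180.0, -0.1, 178.9]
force: [-1.1, -0.2, -3.1]
grip_width: 0.0497
grasp_force: 30.0
```

>>> {"fn": "arm_command", "kwargs": {"series": "0 0 1 0 255;0 0 1 0 255;0 0 1 0 255;0 0 0 0 0;0 0 0 0 0;0 0 0 0 0;0 0 0 0 0;0 0 0 0 0;0 0 0 0 0;0 0 0 0 0;0 0 0 0 0;0 0 0 0 0;0 0 -10 0 0;10 0 -20 0 0;15 0 -20 0 0;20 0 -20 0 0;20 0 -20 0 0;20 0 0 0 0;15 0 0 0 0;0 0 0 0 0"}}

```text
time_s: 18.02
tool_pos: [0.4891, -0.138, 0.166]
tool_rot: [179.7, 0.0, 178.9]
force: [-0.1, -0.7, 0.4]
grip_width: 0.0872
grasp_force: 0.0
```

```bash
python3 - <<'E'
from h import *
np.set_printoptions(precision=4,suppress=True)
o=telemetry.get_obs(); print(o["tool_pos"],o["tool_rot"],o["qpos"],o["grip_width"])
s=cams.read_camera("side"); t=cams.read_camera("top"); w=cams.read_camera("wrist")
for n,i in zip("tsw",(t,s,w)): cv2.imwrite(f"pics/{n}3.png",i)
for n,im in (("top",t),("side",s)):
  h=cv2.cvtColor(im,cv2.COLOR_BGR2HSV)
  m=cv2.inRange(h,(150,40,60),(179,140,255))
  for r in rects(m,120):
    b=cv2.boxPoints(r); P=np.array([onz(n,p,.025) for p in b]); e=P[1]-P[0]; f=P[2]-P[1]
    print(n,"pink",np.round(r[0]),onz(n,r[0],.025),"len",np.linalg.norm(e),np.linalg.norm(f),"yaw",np.degrees(np.arctan2(e[1],e[0])),np.degrees(np.arctan2(f[1],f[0])))
cv2.imwrite("pics/m3.png",np.hstack([cv2.resize(w,(400,300)),cv2.resize(s[140:384,0:325],(400,300))]))
E
```

```text
[ 0.4891 -0.138   0.166 ] [179.7141   0.0069 178.8791] [-51.189    4.7048  67.7636 109.0364  -4.9515  69.3201 107.1437] 0.08715611860185792
top pink [344. 276.] [ 0.3688 -0.0826  0.025 ] len 0.051781301112889165 0.12080663269231574 yaw -65.65297799038652 -156.19341599679936
top pink [129. 255.] [0.4197 0.5148 0.025 ] len 0.052014446491391655 0.12336670744252208 yaw -25.238007053944965 -116.4032714793877
top pink [298. 236.] [0.4773 0.0458 0.025 ] len 0.12002106707975316 0.04936827946114323 yaw -69.47430943590285 -160.19910073115778
top pink [214. 128.] [0.7845 0.2864 0.025 ] len 0.05217809614358281 0.12140122287170918 yaw -3.8878158458331127 -95.3303702194583
side pink [311. 265.] [0.7878 0.2858 0.025 ] len 0.12220048174041459 0.04846598025300998 yaw 84.69874903001953 -8.668275152949763
side pink [197. 193.] [0.4814 0.0459 0.025 ] len 0.11896260815253898 0.054313324069119144 yaw 111.50210201324683 18.247906315562883
side pink [147. 173.] [ 0.3721 -0.0789  0.025 ] len 0.05066522270850272 0.12468195677891485 yaw 108.72767439925641 15.942646556846752
side pink [335. 130.] [0.4232 0.5138 0.025 ] len 0.05752818072639096 0.12136277607760598 yaw 152.17463595729708 63.66154841594852
```

View pics/m3.png

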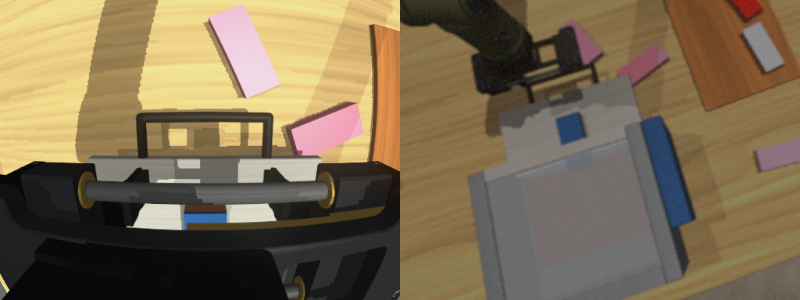

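The side view shows the blue brick flat at about (570,128) in the crop, partly on the door and partly under the lintel. The tool always points down and its body stops at the lintel, so the fingers reach no further in than about 28 mm short of the front plane. I'll therefore borrow the loose pink brick at top pixel (298,236) as a push stick and put it back on the table afterwards.

>>> {"fn": "arm_command", "kwargs": {"series": "3 20 0 0 0;3 30 0 0 0;4 35 0 0 0;4 35 0 0 0;4 35 0 0 0;4 30 0 0 0;4 25 0 0 0;4 16 0 0 0;0 0 0 0.12 0;0 0 0 0.12 0;0 0 0 0.12 0;0 0 0 0.12 0;0 0 0 0.12 0;0 0 0 0.12 0;0 0 0 0.12 0;0 0 0 0.12 0;0 0 0 0.12 0;0 0 0 0.105 0;0 0 0 0 0"}}

```text
time_s: 19.75
tool_pos: [0.4662, 0.089, 0.1653]
tool_rot: [-180.0, 0.1, 110.9]
force: [0.4, -0.1, 0.1]
grip_width: 0.0866
grasp_force: 0.0
```

```bash
python3 - <<'E'
from h import *
np.set_printoptions(precision=4,suppress=True)
o=telemetry.get_obs(); print(o["tool_pos"],o["tool_rot"],o["qpos"],o["grip_width"])
p=o["tool_pos"]; M=rot(o["tool_rot"]).T
print("to grip point, tool mm",1e3*M@(np.array([.463,.088,.006])-p))
E
```

```text
[0.4662 0.089  0.1653] [-179.9543    0.1015  110.9122] [-63.5068  -3.2843  48.6107 112.9764   2.7474  69.2533   4.9939] 0.08657526781371887
to grip point, tool mm [  0.471   -3.2238 159.3237]
```

>>> {"fn": "arm_command", "kwargs": {"series": "0 -3 20 0 0;0 0 30 0 0;0 0 30 0 0;0 0 25 0 0;0 0 20 0 0;0 0 15 0 0;0 0 10 0 0;0 0 6 0 0;0 0 3 0 0;0 0 0 0 255;0 0 0 0 255;0 0 0 0 255;0 0 0 0 255;0 0 0 0 255;0 0 0 0 255;0 0 0 0 255;0 0 0 0 255;0 0 0 0 255;0 0 0 0 255;0 0 0 0 255", "squeeze": 35}}

```text
time_s: 21.42
tool_pos: [0.4626, 0.0881, 0.0068]
tool_rot: [-180.0, -0.0, 111.1]
force: [-2.5, 0.9, 5.8]
grip_width: 0.0497
grasp_force: 35.0
```

>>> {"fn": "arm_command", "kwargs": {"series": "0 0 -5 0 255;0 0 -10 0 255;0 0 -20 0 255;0 0 -20 0 255;0 0 -20 0 255;0 0 0 0 255"}}

```text
time_s: 21.92
tool_pos: [0.4644, 0.0884, 0.0845]
tool_rot: [179.7, -0.1, 111.1]
force: [0.8, 0.2, -1.8]
grip_width: 0.0498
grasp_force: 35.0
```

>>> {"fn": "arm_command", "kwargs": {"series": "0 0 -15 0 255;0 0 -25 0 255;-15 -8 -15 0 255;-28 -14 -5 0 255;-30 -16 0 0 255;-30 -16 0 0 255;-30 -16 0 0 255;-30 -16 0 0 255;-25 -12 0 0 255;-15 -6 0 0 255;0 0 0 -0.12 255;0 0 0 -0.12 255;0 0 0 -0.12 255;0 0 0 -0.12 255;0 0 0 -0.12 255;0 0 0 -0.12 255;0 0 0 -0.12 255;0 0 0 -0.12 255;0 0 0 -0.12 255;0 0 0 -0.11 255"}}

```text
time_s: 23.58
tool_pos: [0.4381, -0.139, 0.1408]
tool_rot: [180.0, -0.0, 179.6]
force: [-0.4, -0.2, -3.2]
grip_width: 0.0498
grasp_force: 35.0
```

```bash
python3 - <<'E'
from h import *
np.set_printoptions(precision=4,suppress=True)
o=telemetry.get_obs(); print(o["tool_pos"],o["tool_rot"],o["qpos"],o["grip_width"])
s=cams.read_camera("side"); cv2.imwrite("pics/s4.png",s)
cv2.imwrite("pics/m4.png",cv2.resize(s[140:384,0:325],(700,525),interpolation=2))
E
```

```text
[ 0.4381 -0.139   0.1408] [179.9911  -0.0308 179.6042] [-59.783  -11.0657  69.7113 116.8786  11.2382  67.4292  94.8132] 0.04976965572533322
```

View pics/m4.png

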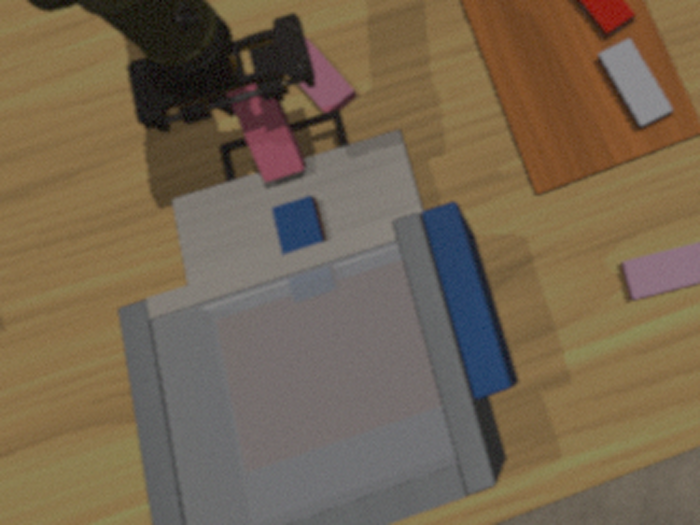

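The side view shows the pink stick in line behind the blue brick, with about 15 mm between them. Joint 3 is near its limit, so I'll lower in stages.

>>> {"fn": "arm_command", "kwargs": {"series": "0 0 10 0.01 255;0 0 10 0 255;0 0 10 0 255"}}

```text
time_s: 23.88
tool_pos: [0.4381, -0.139, 0.1113]
tool_rot: [179.9, -0.1, 178.6]
force: [-4.5, 0.3, 4.5]
grip_width: 0.0497
grasp_force: 35.0
```

```bash
python3 -c "
from h import *
o=telemetry.get_obs(); print(o['tool_pos'],o['tool_rot'],o['qpos'])"
```

```text
[ 0.43806275 -0.13899457  0.11129301] [ 1.79949590e+02 -6.19818494e-02  1.78551124e+02] [-56.3423384   -4.06535947  70.06691301 118.76675579   4.25839162
  62.75720056 100.27245489]
```

```bash
python3 - <<'E'
from h import *
np.set_printoptions(precision=4,suppress=True)
o=telemetry.get_obs(); print(o["force"],o["wrist_torque"],o["tool_pos"])
f=325/700
for p in [(275,208),(317,198)]: print("blue near",onz("side",(p[0]*f,140+p[1]*.4648),.095))
for z in (.12,.16):
  for p in [(265,182),(303,170)]: print("pink front",z,onz("side",(p[0]*f,140+p[1]*.4648),z))
s=cams.read_camera("side"); t=cams.read_camera("top"); cv2.imwrite("pics/s5.png",s); cv2.imwrite("pics/t5.png",t)
cv2.imwrite("pics/m5.png",np.hstack([cv2.resize(s[180:290,60:200],(420,330),interpolation=2),cv2.resize(t[150:280,330:450],(305,330),interpolation=2)]))
E
```

```text
[-4.4854  0.2576  4.4659] [0.0609 0.5989 0.0366] [ 0.4381 -0.139   0.1113]
blue near [ 0.5632 -0.1595  0.095 ]
blue near [ 0.568  -0.1076  0.095 ]
pink front 0.12 [ 0.5356 -0.1569  0.12  ]
pink front 0.12 [ 0.5361 -0.1098  0.12  ]
pink front 0.16 [ 0.5492 -0.1459  0.16  ]
pink front 0.16 [ 0.5497 -0.1009  0.16  ]
```

View pics/m5.png

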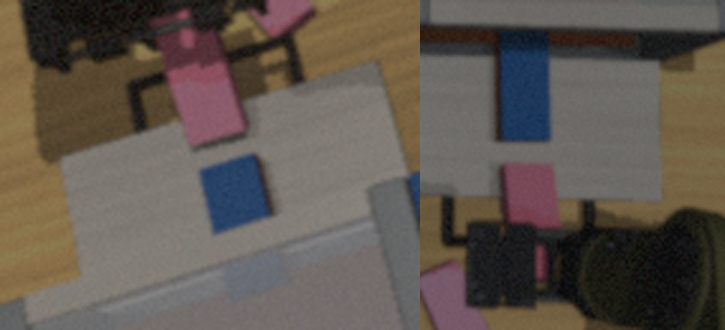

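>>> {"fn": "arm_command", "kwargs": {"series": "0 0 6 0 255;0 0 6 0 255;0 0 6 0 255;0 0 5 0 255;0 0 5 0 255;0 0 3 0 255;0 0 0 0 255"}}

```text
time_s: 24.57
tool_pos: [0.4383, -0.1391, 0.0801]
tool_rot: [-180.0, -0.0, 178.7]
force: [-1.7, 0.3, 1.2]
grip_width: 0.0497
grasp_force: 35.0
```

```bash
python3 -c "
from h import *
o=telemetry.get_obs(); print(o['tool_pos'],o['tool_rot'],o['qpos'],o['force'],o['wrist_torque'])"
```

```text
[ 0.43830067 -0.13913568  0.08005908] [-1.79959384e+02 -3.15292471e-02  1.78663171e+02] [-53.32393277   2.94606203  70.09422516 120.58350218  -3.19428136
  58.47200577 107.08174069] [-1.71073047  0.30609029  1.19525453] [0.13598086 0.28112493 0.02018488]
```

>>> {"fn": "arm_command", "kwargs": {"series": "-5 0 0 0 255;-8 0 0 0 255;-8 0 0 0 255;-8 0 0 0 255;-8 0 0 0 255;-8 0 0 0 255;-8 0 0 0 255;-7 0 0 0 255"}}

```text
time_s: 25.23
tool_pos: [0.4989, -0.1401, 0.0804]
tool_rot: [180.0, -0.0, 178.7]
force: [-3.8, -0.1, 0.3]
grip_width: 0.05
grasp_force: 35.0
```

```bash
python3 -c "
from h import *
o=telemetry.get_obs(); print(o['tool_pos'],o['tool_rot'],o['qpos'],o['force'],o['wrist_torque'])"
```

```text
[ 0.4988551  -0.14014681  0.08037651] [ 1.79998074e+02 -3.17735359e-02  1.78714605e+02] [-43.69356637  16.85340712  64.32404634 112.96103374 -17.41642289
  60.75326156 117.07131824] [-3.7928944  -0.1040339   0.27824162] [0.00426506 0.50157122 0.00450846]
```

>>> {"fn": "arm_command", "kwargs": {"series": "-8 0 0 0 255;-8 0 0 0 255;-8 0 0 0 255;-8 0 0 0 255;-8 0 0 0 255;-8 0 0 0 255;-8 0 0 0 255;-8 0 0 0 255;-8 0 0 0 255;-8 0 0 0 255;-7 0 0 0 255;-5 0 0 0 255;0 0 0 0 255"}}

```text
time_s: 26.32
tool_pos: [0.592, -0.1422, 0.0805]
tool_rot: [-180.0, 0.1, 178.7]
force: [-0.0, 0.0, -2.8]
grip_width: 0.0499
grasp_force: 35.0
```

```bash
python3 - <<'E'
from h import *
np.set_printoptions(precision=4,suppress=True)
o=telemetry.get_obs(); print(o['tool_pos'],o['tool_rot'],o['qpos'],o['force'],o['wrist_torque'])
t=cams.read_camera("top"); s=cams.read_camera("side"); cv2.imwrite("pics/t6.png",t); cv2.imwrite("pics/s6.png",s)
cv2.imwrite("pics/m6.png",np.hstack([cv2.resize(s[190:384,40:240],(400,388),interpolation=2),cv2.resize(t[30:224,300:480],(360,388),interpolation=2)]))
E
```

```text
[ 0.592  -0.1422  0.0805] [-179.9605    0.0763  178.7394] [-33.5322  29.0662  57.045  100.2872 -26.6401  65.3244 120.4331] [-0.0495  0.0475 -2.8024] [0.089  0.0749 0.026 ]
```

View pics/m6.png

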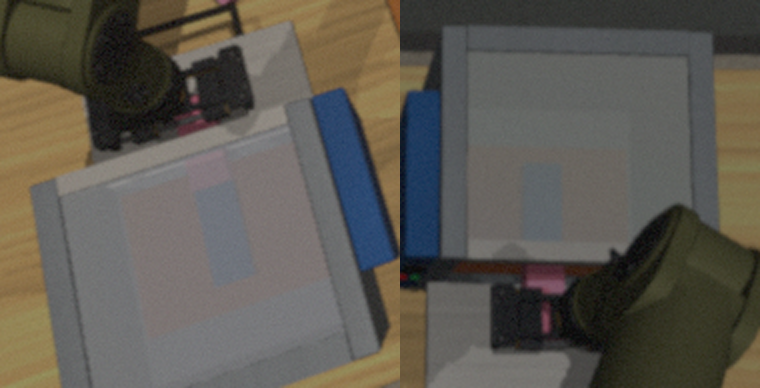

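```bash
python3 - <<'E'
from h import *
np.set_printoptions(precision=4,suppress=True)
R_=rot([0,0,-1.1]).T
for n,ps,o in (("side",[(197,190),(234,180),(254,275),(213,285)],(40,190)),("top",[(522,162),(563,163),(562,240),(521,240)],(300-200,30))):
    P=np.array([onz(n,(p[0]/2+o[0],p[1]/2+o[1]),.093) for p in ps]); print(n,(R_@(P-[.651,-.14,0]).T).T, (R_@(P.mean(0)-[.651,-.14,0])))
E
```

```text
side [[ 0.0434 -0.0218  0.093 ]
 [ 0.0459  0.0261  0.093 ]
 [ 0.1652  0.0227  0.093 ]
 [ 0.1609 -0.028   0.093 ]] [ 0.1038 -0.0002  0.093 ]
top [[ 0.1624  0.0249  0.093 ]
 [ 0.1626 -0.0304  0.093 ]
 [ 0.0565 -0.028   0.093 ]
 [ 0.0549  0.0266  0.093 ]] [ 0.1091 -0.0017  0.093 ]
```

The blue brick is at oven x ≈ 104 mm, y ≈ 0, flat and square on the slab. Now I'll withdraw the stick.

>>> {"fn": "arm_command", "kwargs": {"series": "8 0 0 0 255;10 0 0 0 255;10 0 0 0 255;10 0 0 0 255;10 0 0 0 255;10 0 0 0 255;10 0 0 0 255;10 0 0 0 255;10 0 0 0 255;12 0 0 0 255;0 0 -15 0 255;0 0 -20 0 255;0 0 -25 0 255;0 0 -25 0 255;0 15 0 0 255;0 20 0 0 255;0 20 0 0 255;0 20 0 0 255;0 20 0 0 255;0 0 0 0 255"}}

```text
time_s: 28.08
tool_pos: [0.4916, -0.0402, 0.1648]
tool_rot: [179.8, -0.1, 179.0]
force: [0.8, 1.0, -2.7]
grip_width: 0.0499
grasp_force: 35.0
```

```bash
python3 - <<'E'
from h import *
np.set_printoptions(precision=4,suppress=True)
o=telemetry.get_obs(); print(o['tool_pos'],o['tool_rot'],o['qpos'],o['force'],o['wrist_torque'])
M=rot(o["tool_rot"]).T; print(1e3*M@(np.array([.463,.088,.17])-o["tool_pos"]))
E
```

```text
[ 0.4916 -0.0402  0.1648] [179.8004  -0.0946 179.0476] [-59.4812   0.2067  62.2961 110.9031  -0.4061  69.1023  92.0076] [ 0.845   0.9887 -2.6978] [0.1494 0.0874 0.0273]
[ 30.7187 127.7452  -4.732 ]
```

>>> {"fn": "arm_command", "kwargs": {"series": "5 20 0 0 255;5 25 0 0 255;5 25 0 0 255;5 25 0 0 255;5 20 0 0 255;5 12 0 0 255;0 0 0 0.12 255;0 0 0 0.12 255;0 0 0 0.12 255;0 0 0 0.12 255;0 0 0 0.12 255;0 0 0 0.12 255;0 0 0 0.12 255;0 0 0 0.12 255;0 0 0 0.12 255;0 0 0 0.11 255;0 0 10 0 255;0 0 20 0 255;0 0 20 0 255;0 0 20 0 255"}}

```text
time_s: 29.75
tool_pos: [0.465, 0.0819, 0.0941]
tool_rot: [180.0, -0.0, 110.7]
force: [0.5, 0.7, -3.2]
grip_width: 0.0495
grasp_force: 35.0
```

>>> {"fn": "arm_command", "kwargs": {"series": "0 0 15 0 255;0 0 12 0 255;0 0 8 0 255;0 0 8 0 255;0 0 8 0 255;0 0 8 0 255;0 0 8 0 255;0 0 8 0 255;0 0 6 0 255;0 0 4 0 255;0 0 3 0 255;0 0 0 0 255"}}

```text
time_s: 30.75
tool_pos: [0.4668, 0.0822, 0.0106]
tool_rot: [-180.0, -0.1, 110.5]
force: [-12.5, -3.2, 40.5]
grip_width: 0.0497
grasp_force: 35.0
```

>>> {"fn": "arm_command", "kwargs": {"series": "0 0 -2 0 255;0 0 0 0 0;0 0 0 0 0;0 0 0 0 0;0 0 0 0 0;0 0 0 0 0;0 0 0 0 0;0 0 0 0 0;0 0 0 0 0;0 0 0 0 0;0 0 -10 0 0;0 0 -20 0 0;0 0 -25 0 0;0 0 -30 0 0;0 0 -30 0 0;0 0 -30 0 0;0 0 0 0.1 0;0 0 0 0.12 0;0 0 0 0.12 0;0 0 0 0.03 0"}}

```text
time_s: 32.42
tool_pos: [0.4658, 0.0823, 0.1555]
tool_rot: [179.9, -0.1, 89.0]
force: [-0.1, 0.2, 0.4]
grip_width: 0.0871
grasp_force: 0.0
```

```bash
python3 - <<'E'
from h import *
np.set_printoptions(precision=4,suppress=True)
o=telemetry.get_obs(); print(o['tool_pos'],o['tool_rot'],o['qpos'],o['force'],o['grip_width'])
M=rot(o["tool_rot"]).T; print(1e3*M@(np.array([.4545,-.134,.13])-o["tool_pos"]))
t=cams.read_camera("top"); s=cams.read_camera("side"); cv2.imwrite("pics/t7.png",t); cv2.imwrite("pics/s7.png",s)
h=cv2.cvtColor(s,cv2.COLOR_BGR2HSV); m=cv2.inRange(h,(95,40,40),(125,255,255)); 
print([(np.round(r[0]),np.round(r[1])) for r in rects(m[190:330,60:200],60)])
E
```

```text
[0.4658 0.0823 0.1555] [179.9429  -0.0639  88.9773] [-63.5598  -3.058   49.7069 113.9713   2.4654  67.9542 -15.8389] [-0.0954  0.2345  0.3552] 0.08711480858124396
[-216.5163   -7.4912   25.2749]
[]
```

>>> {"fn": "arm_command", "kwargs": {"series": "-15 0 0 0 165;-25 -1 0 0 165;-30 -1 0 0 165;-30 -1 0 0 165;-30 -1 0 0 165;-30 -1 0 0 165;-30 -1 0 0 165;-20 -1 0 0 165;-7 0 0 0 165;0 0 10 0 165;0 0 15 0 165;0 0 15 0 165;0 0 0 0 165"}}

```text
time_s: 33.6
tool_pos: [0.4538, -0.1325, 0.1115]
tool_rot: [-179.7, 0.0, 89.4]
force: [-0.5, 1.1, -0.2]
grip_width: 0.0312
grasp_force: 0.0
```

```bash
python3 - <<'E'
from h import *
np.set_printoptions(precision=4,suppress=True)
o=telemetry.get_obs(); print(o['tool_pos'],o['tool_rot'],o['qpos'],o['force'],o['grip_width'])
t=np.radians(np.linspace(90,-.7,41)); x=-(198*np.sin(t)+7.5*np.cos(t)); z=198*np.cos(t)-7.5*np.sin(t)
X=np.round(x-x[0]);Z=np.round(z-z[0])
print(";".join(f"0 {a:.0f} {-b:.0f} 0 255" for a,b in zip(np.diff(X),np.diff(Z))))
E
```

```text
[ 0.4538 -0.1325  0.1115] [-179.6751    0.0312   89.4468] [-51.9184   1.6317  66.7743 116.9006  -1.5621  62.7718  15.0168] [-0.5422  1.0585 -0.193 ] 0.031232511464127984
0 -0 -8 0 255;0 0 -8 0 255;0 1 -8 0 255;0 0 -7 0 255;0 1 -8 0 255;0 2 -8 0 255;0 1 -7 0 255;0 3 -8 0 255;0 2 -8 0 255;0 2 -7 0 255;0 3 -7 0 255;0 3 -7 0 255;0 4 -7 0 255;0 4 -7 0 255;0 4 -7 0 255;0 4 -7 0 255;0 4 -6 0 255;0 5 -6 0 255;0 5 -6 0 255;0 6 -6 0 255;0 5 -6 0 255;0 6 -5 0 255;0 6 -5 0 255;0 6 -5 0 255;0 6 -5 0 255;0 6 -4 0 255;0 7 -4 0 255;0 7 -4 0 255;0 7 -4 0 255;0 7 -3 0 255;0 7 -3 0 255;0 8 -3 0 255;0 7 -3 0 255;0 7 -2 0 255;0 8 -2 0 255;0 8 -1 0 255;0 7 -2 0 255;0 8 -1 0 255;0 8 -0 0 255;0 8 -1 0 255
```

>>> {"fn": "arm_command", "kwargs": {"series": "0 0 15 0 165;0 0 15 0 165;0 0 15 0 165;0 0 12 0 165;0 0 8 0 165;0 0 3 0 165;0 0 0 0 255;0 0 0 0 255;0 0 0 0 255;0 0 0 0 255;0 0 0 0 255;0 0 0 0 255;0 0 0 0 255;0 0 0 0 255", "squeeze": 25}}

```text
time_s: 34.77
tool_pos: [0.4542, -0.1343, 0.0468]
tool_rot: [-179.8, -0.1, 89.3]
force: [-5.7, 0.4, 6.3]
grip_width: 0.011
grasp_force: 25.0
```

>>> {"fn": "arm_command", "kwargs": {"series": "0 0 -5 0 255;0 0 -8 0 255;0 1 -8 0 255;0 0 -7 0 255;0 1 -8 0 255;0 2 -8 0 255;0 1 -7 0 255;0 3 -8 0 255;0 2 -8 0 255;0 2 -7 0 255;0 3 -7 0 255;0 3 -7 0 255;0 4 -7 0 255;0 4 -7 0 255;0 4 -7 0 255;0 4 -7 0 255;0 4 -6 0 255;0 5 -6 0 255;0 5 -6 0 255;0 6 -6 0 255"}}

```text
time_s: 36.43
tool_pos: [0.5012, -0.135, 0.1865]
tool_rot: [-178.8, -0.3, 89.2]
force: [-29.3, 2.5, 18.0]
grip_width: 0.0111
grasp_force: 25.0
```

```bash
python3 -c "
from h import *
o=telemetry.get_obs(); print(o['tool_pos'],o['tool_rot'],o['qpos'],o['force'],o['grip_width'])"
```

```text
[ 0.50120577 -0.13504561  0.18654169] [-178.83459693   -0.28460934   89.19094183] [-48.83764098   7.51864197  66.21304665 105.18733712  -7.12900805
  73.09646322  18.61271259] [-29.27496119   2.54535869  17.98521928] 0.011118563299687788
```

>>> {"fn": "arm_command", "kwargs": {"series": "0 -4 -3 0 255;0 5 -6 0 255;0 6 -5 0 255;0 6 -5 0 255;0 6 -5 0 255;0 6 -5 0 255;0 6 -4 0 255;0 7 -4 0 255;0 7 -4 0 255;0 7 -4 0 255;0 7 -3 0 255", "squeeze": 12}}

```text
time_s: 37.35
tool_pos: [0.5682, -0.1363, 0.2383]
tool_rot: [-179.9, -0.1, 89.3]
force: [-11.4, 1.2, 12.8]
grip_width: 0.0113
grasp_force: 12.0
```

>>> {"fn": "arm_command", "kwargs": {"series": "0 6 -4 0 255;0 7 -3 0 255;0 7 -3 0 255;0 7 -2 0 255;0 7 -2 0 255;0 7 -1 0 255;0 7 -1 0 255;0 7 -1 0 255;0 7 0 0 255;0 6 0 0 255;0 5 0 0 255;0 4 0 0 255;0 3 0 0 255;0 0 0 0 255"}}

```text
time_s: 38.52
tool_pos: [0.6449, -0.1378, 0.256]
tool_rot: [-179.6, -0.0, 89.2]
force: [-20.9, 3.0, 16.3]
grip_width: 0.0113
grasp_force: 12.0
```

```bash
python3 -c "
from h import *
o=telemetry.get_obs(); print(o['tool_pos'],o['tool_rot'],o['qpos'],o['force'],o['grip_width'])"
```

```text
[ 0.64488203 -0.13781081  0.25603629] [-1.79578495e+02 -4.86971515e-02  8.92218258e+01] [-31.33685734  27.8547355   59.09178945  80.01699447 -23.57975212
  85.63396648  25.86153838] [-20.92857341   2.99652693  16.26224428] 0.011338948586635905
```

>>> {"fn": "arm_command", "kwargs": {"series": "0 0 0 0 120;0 0 0 0 120;0 0 0 0 120;0 0 0 0 120;0 0 0 0 120;0 0 0 0 120;0 0 -5 0 120;0 0 -15 0 120;0 0 -20 0 120;0 0 -20 0 120;0 -15 -20 0 120;0 -30 -10 0 120;0 -30 0 0 120;0 -30 0 0 120;0 -25 0 0 120;0 0 0 0 120"}}

```text
time_s: 39.85
tool_pos: [0.5154, -0.1372, 0.3428]
tool_rot: [179.9, -0.5, 89.2]
force: [0.6, -1.1, 1.3]
grip_width: 0.0456
grasp_force: 0.0
```

```bash
python3 - <<'E'
from h import *
o=telemetry.get_obs(); print(o['tool_pos'],o['force'],o['time_s'])
t=cams.read_camera("top"); s=cams.read_camera("side"); cv2.imwrite("pics/t8.png",t); cv2.imwrite("pics/s8.png",s)
cv2.imwrite("pics/m8.png",np.hstack([cv2.resize(s[190:384,40:240],(400,388),interpolation=2),cv2.resize(t[30:224,300:480],(360,388),interpolation=2)]))
E
```

```text
[ 0.51539267 -0.13720107  0.34277858] [ 0.56928846 -1.10692452  1.29224939] 39.85
```

View pics/m8.png

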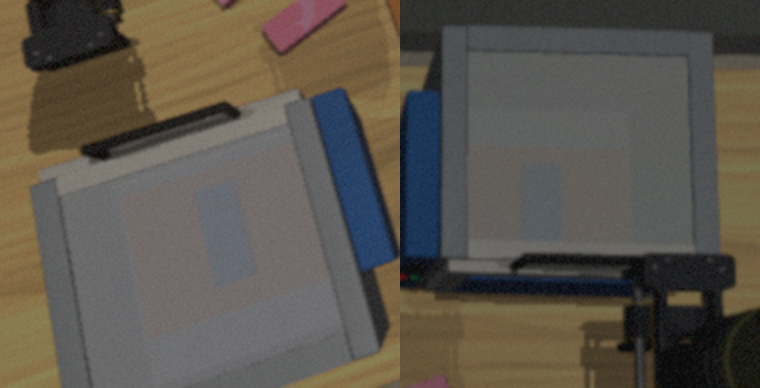

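Both views show the door flush against the front, with no gap at the lintel. The blue brick lies square on the slab, and the arm is clear of everything. Handing in.

```bash
python3 -c "
from cell import env
print(env.sign_off())"
```

```text
the job is handed in; nothing more can be done
None
```

The blue brick lies flat, glaze up, on the slab and the door is shut, handed in at about 40 s of 72 (no verdict was returned); I pushed it in with a loose pink brick as a push stick and put that back near where it lay.

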